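# Reset a ratchet layout board to a lower notch

## Task

The tilting layout board is propped too steep. Take it by its bar handle and lift it through its notches past the top, only until you feel it touch its stop and without straining it, so that the pawl is thrown out; lower it all the way flat, which sets the pawl again, then raise it and leave it propped in its second notch from the bottom. Keep hold of it all the way and never let it drop, let the pawl take its weight, without forcing it down, before you let go, and leave the things around it where they are.

Things in the scene. Friction and masses are not known exactly. Their poses are not given: they have to be found in the camera images.
- board: Tilting plywood board, 195 x 260 x 12 mm, paper on top. Origin on the hinge axis (= hinge); own x from hinge to bar handle, y along hinge and bar, z its normal. Its tilt (z from vertical) is 0 when flat on the base's wooden blocks. It turns only about the hinge, bar end up. 0.75 to 1.1 kg, bears on the bar with 2.5 to 5 N; hinge damped, 1.3 N m per rad/s. Starts propped in notch 3 to 5.
- handle (a point): Centre of the bar handle beyond the board's far edge: round steel bar, 12 mm diameter, 124 mm free between two arms, along the board's y, at (265, 0, 12) mm in board. 42 mm clear between bar and board edge; nothing just beyond or below the bar. It can turn between the fingers, so the tool may stay vertical while the board swings.
- hinge (a point): Middle of the hinge axis (fixed), 85 mm above the bench, at (-130, 0, 85) mm in tilt_base. The axis runs along the base's y.
- tilt_base: Fixed wooden base of the board, 300 x 360 x 14 mm, on the bench (y from -160 to +200 mm). Origin on the bench under its middle of x; own x from hinge side to bar side, y along the hinge, z up. With the board flat the bar is at (135, 0, 97) mm here.
- quadrant_mid (a point): Hinge axis in the plane of the toothed steel quadrant on the board's left (+y) edge, which turns with the board. Its notches prop the board at 9, 17, 25, 33, 41 degrees (first to fifth from the bottom), it throws the pawl out at 51 and meets the stop at 52.6. These are nominal: its clamping shifts all of them together by an unknown amount, up to 2.7 degrees either way.
- pawl_pivot (a point): Pivot (fixed) of the weighted pawl, 100 mm strut with a round counterweight. Leaning to the hinge it is in: it drops into each notch as the board rises (hardly felt on the bar) and then bars the way down. Thrown out past the top it leans to the bar's side and stays out while the board is lowered; below about 3 degrees the board pushes its tail and sets it in again.
- stop (a point): Centre (fixed) of the 12 mm rubber stop on the ratchet post, met from below by a pin on the quadrant at 119 mm from the hinge axis. Stop and pawl must not be loaded above 55 N: about 20 N of lift at the bar beyond the weight, or of pushing down once the pawl has the weight.
- ratchet_post: Fixed steel post on the base's left (+y) side, its plate at y = 170 mm of the base, carrying the pawl and the stop, up to 190 mm high. Origin and axes as tilt_base.
- steel_cup: Bystander: open steel cup, 72 mm across and 70 mm tall, beside the base. Origin under it on the bench.
- tape_roll: Bystander: roll of tape lying flat, 64 mm across and 24 mm high, beside the base. Origin under it on the bench.
- offcut: Bystander: wood offcut 40 x 85 x 20 mm lying beyond the bar. Origin under it on the bench.
- screwdriver: Bystander: screwdriver lying beyond the bar. Origin under it on the bench.
- pliers: Bystander: pliers with dipped handles, lying. Origin under it on the bench.
- screw_jar: Bystander: small glass jar, 64 mm across and 75 mm tall. Origin under it on the bench.
- bench_brush: Bystander: bench brush, lying. Origin under it on the bench.

How it is judged:
On the way, in this order (a step that is already met when the one before it is completed fails the run):
1. the board is lifted past its top notch (angle between board's own z axis and vertical above 0.8 rad), for 0.05 s.
2. the board is lowered all the way flat (angle between board's own z axis and vertical below 0.035 rad), for 0.2 s.
At the end, for the whole second after the job is handed in: The board rests still, let go, in its second notch from the bottom: tilt between 13.3 and 20.7 degrees (the notch itself lies somewhere from 14.3 to 19.7), having been lifted past its top notch and then laid flat (tilt under 2 degrees) on the way (angle between board's own z axis and vertical between 0.232 and 0.362 rad and angular speed of board below 0.05 rad/s); the robot touches nothing.
It fails at once if the board drops or is thrown: it turns faster than 0.55 rad/s (angular speed of board above 0.55 rad/s).
It fails at once if the ratchet is strained: the board presses the ratchet post, its stop or its pawl with more than 55 N (contact force between board and ratchet_post above 55 N).
It fails at once if something around the board is moved by more than 30 mm (distance of any of steel_cup, tape_roll, offcut, screwdriver, pliers, screw_jar, bench_brush from where it was at the start of the episode above 0.03 m).
It also fails if it takes over 72 s, if anything falls off the work surface, if the arm or the gripper's body presses on something with over 40 N, if the wrist force passes 120 N, or if a joint passes its speed limit or range.

## Robot

A 6-joint arm with a two-finger parallel gripper is mounted at the origin on the work surface. World frame = base frame: x ahead of the robot, y to its left, z up, the work surface at z = 0. Lengths are in m, angles in rad, forces in N, time in s.
With the tool pointing down it reaches from about 0.35 to 0.875 m from the base axis. Payload 4.2 kg.
Tool frame: the origin (TCP) lies on the centre line of the jaws, within the pads' length; the fingertips stand 14 mm ahead of it and the grasp point (between the pads) lies 5 mm behind it (robot.tips_ahead is the y of the fingertips in the tool frame, in m); y points along the fingers, x is the direction in which the jaws open and shut, and the axes are right-handed (so a half turn about y gives the same grasp; the last joint's range is limited). The gripper opens to 85 mm and grips with 20 to 120 N. Pads are 22 mm wide; open, the fingers measure 114 mm over their backs; the gripper's body (76 mm by 85 mm) begins 54 mm behind the grasp point. The pads swing forward as they close: fully open they stand 13 mm farther back than shut.
Start: joints at [1.427, 0.385, 0.008, 0, -1.194, -0.259], TCP at [0.245, 0.575, 0.245] pointing down, gripper open.
Joint ranges: [-3.14, 3.14], [-1.21, 2.06], [-1.07, 1.41], [-3.16, 2.05], [-2.99, -0.16], [-3.1, 3.1]. Speed limits (rad/s): [2.79, 2.79, 3.14, 3.14, 3.14, 3.14].

## Interface

Orientations are given as a rotation vector (axis times angle).
In Python, from bench import robot gives the robot as it stands.
- The arm moves only by the tool move_arm, never from a script. Its argument "moves" is a list of rows, each an object of numbers: "tx", "ty", "tz": the shift along the tool's x, y, z in cm; "yaw": the turn about the tool's y in degrees; "claw": the opening, from -1 (shut) to 1 (fully open). A call has 1 to 12 rows; each row is the pose to reach, as a shift and turn from the pose measured when the call began, along the tool's axes at that moment; what a row does not reach only later rows make up. A row lasts 1/8 s, in which the tool goes at most 62.5 mm and 10.7 degrees, less where a joint would pass 70% of its speed; a pose out of reach is approached as far as the arm can. A call with a gripper value outside its range is refused whole. The fingers move at their own pace and stop on an object; "force" is the grip in N (left out, the last holds). Time passes only in rows, so rows that repeat a pose let the fingers close. It gives the time, the measured TCP pose, the force and the opening at its end, in the units of the state.
- robot.sense(): the state, without advancing time (a new reading comes with each control period).
- robot.grab_frame(name): name is "side" or "top" or "wrist"; returns a dict with "color" (400x640x3 uint8, red, green, blue), "fov_y" (degrees; the focal length in pixels is half the picture's height over the tangent of half this angle, whatever the lens; pixels are square), "cx", "cy" (the principal point, pixels), "rvec" (rotation vector, rad) and "tvec" (3), from world to camera coordinates, as OpenCV has them. Camera axes: x right, y down, z forward; pixel columns grow to the right and rows downward; lengths in m; the calibration is good to about 2 mm. The wrist camera is an equidistant fisheye: a pixel r from the principal point sees the ray r / f radians off the axis. A picture is of the moment at which its call begins. There is no depth.
- robot.hand_in(): hands the job in, once; it reports no verdict.
The state is a dict: "time_s": time; "q": joint angles; "dq": joint speeds; "joint_torque": joint torques, N m; "position": TCP position; "ee_rot": TCP orientation; "contact_force": force on the tool from outside, world axes, zero at the start; "moment": the same for the moment, N m; "width": finger opening in m.
Only numpy, scipy, OpenCV 4.12 (cv2) and the standard library are available. Lean on these libraries where they do the work, as an engineer would, in place of code of your own. Each camera call takes 0.05 s, during which the arm holds its last target. There are 200 camera calls.

## Working session

There is one attempt and no reset: what is moved stays moved. The work goes in short steps, Python scripts to look and compute and a tool call to move; the robot and the scene stay as the last step left them, time stands still between calls to the robot, and variables do not carry over. Pictures are saved under pics/ and viewed, about 8 in all and at most 12, crops included, and the job is handed in when it is done.

Besides the shell and the picture viewer there is one more tool, called after "Call:" as name(argument=value, ...) on one line, values as JSON. move_arm: Moves the arm, as the interface text tells. Its arguments: {"type":"object","properties":{"moves":{"type":"array"},"force":{"type":"number"}},"required":["moves"]}

```bash
ls; mkdir -p pics; cat > h.py <<'E'
import numpy as np, cv2
from bench import robot
def save(name,f):
    cv2.imwrite(f'pics/{name}.png',cv2.cvtColor(f['color'],cv2.COLOR_RGB2BGR))
def cam(f):
    R=cv2.Rodrigues(np.array(f['rvec'],float))[0];t=np.array(f['tvec'],float).ravel()
    return R,t,200/np.tan(np.radians(f['fov_y'])/2)
def ray(f,u,v,fish=False):
    R,t,fo=cam(f);x,y=u-f['cx'],v-f['cy']
    if fish:
        r=np.hypot(x,y);a=r/fo;d=np.array([x/r*np.sin(a),y/r*np.sin(a),np.cos(a)]) if r>0 else np.array([0,0,1.])
    else: d=np.array([x/fo,y/fo,1.])
    d=R.T@d;return -R.T@t,d/np.linalg.norm(d)
def onz(f,u,v,z,fish=False):
    c,d=ray(f,u,v,fish);return c+d*(z-c[2])/d[2]
def meet(r1,r2):
    (c1,d1),(c2,d2)=r1,r2
    s=np.linalg.lstsq(np.c_[d1,-d2],c2-c1,rcond=None)[0]
    a,b=c1+s[0]*d1,c2+s[1]*d2;return (a+b)/2,np.linalg.norm(a-b)
def proj(f,P):
    R,t,fo=cam(f);p=R@np.array(P,float)+t;return f['cx']+fo*p[0]/p[2],f['cy']+fo*p[1]/p[2]
E
python3 - <<'E'
from h import *
import pickle
F={}
for n in('top','side','wrist'):
    F[n]=robot.grab_frame(n);save(n+'0',F[n]);print(n,F[n]['fov_y'],F[n]['cx'],F[n]['cy'],-cam(F[n])[0].T@cam(F[n])[1])
pickle.dump(F,open('F0.pkl','wb'))
print(robot.sense())
E
```

```text
pics
top 48.36802596757819 311.0039399075771 202.68030697503235 [0.29993355 0.00422362 1.512301  ]
side 53.76347588782013 313.36517369205126 196.51351682810278 [ 0.47213665 -0.85698743  0.97184401]
wrist 65.70646984690485 325.57873452311685 198.21698690516183 [0.31152386 0.54491267 0.37326649]
{'time_s': 0.15, 'q': array([ 1.42661784e+00,  3.85399683e-01,  6.93868872e-03, -3.37340760e-04,
       -1.19399061e+00, -2.58593630e-01]), 'dq': array([-3.36651525e-04, -2.86340763e-03,  4.01397814e-03,  2.69195200e-03,
        1.65725973e-03, -1.64043291e-05]), 'joint_torque': array([-2.11514134e-04, -3.92678475e+01,  1.88581699e+01,  4.18860823e+00,
       -3.40561855e-03, -1.53396549e-07]), 'position': array([0.24481103, 0.57461183, 0.24446269]), 'ee_rot': array([-0.9923149 ,  1.49888271, -1.50072855]), 'contact_force': array([ 0.67747536, -0.27805819, -0.43015836]), 'moment': array([ 0.00240025,  0.04265791, -0.03315275]), 'width': 0.08515849111233702}
```

View pics/top0.png

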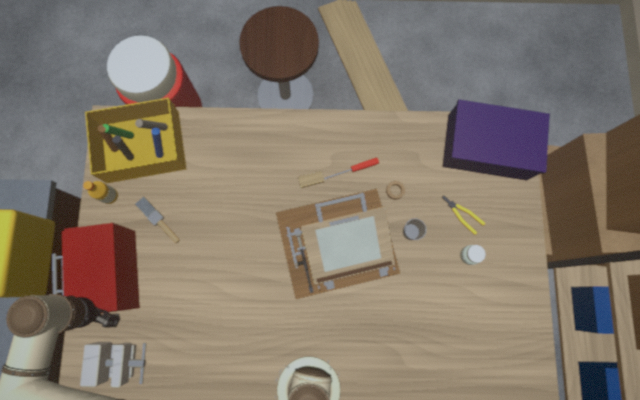

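View pics/side0.png

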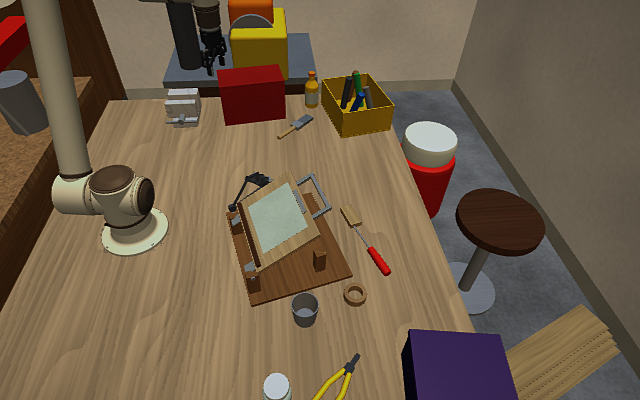

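The top view shows the base centred near (337,245), the hinge side nearer the robot and the bar handle at about (318,208)–(365,200). In the side view the bar is near (315,197). I'll enlarge both.

```bash
python3 - <<'E'
import cv2,numpy as np
a=cv2.imread('pics/top0.png')[175:305,265:410];b=cv2.imread('pics/side0.png')[160:310,215:365]
a=cv2.resize(a,(580,520),interpolation=cv2.INTER_CUBIC);b=cv2.resize(b,(600,600),interpolation=cv2.INTER_CUBIC)
cv2.imwrite('pics/ca.png',a);cv2.imwrite('pics/cb.png',b)
E
```

```text
(no output)
```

View pics/ca.png

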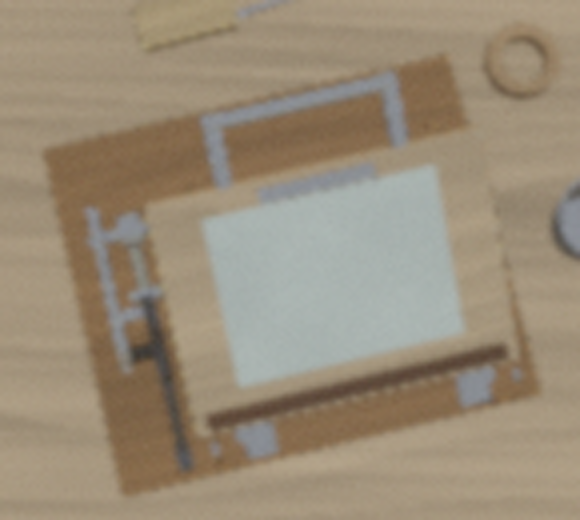

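View pics/cb.png

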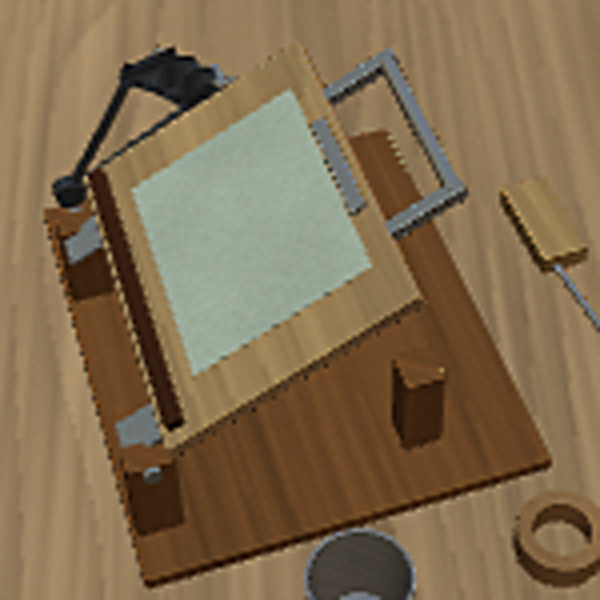

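Crop of top view: base corners at about (45,152), (450,57), (540,392), (125,493), and bar ends about (211,121), (386,80). Side crop: bar ends at about (390,60) and (458,190), and the pawl's black counterweight leans toward the hinge (in).

```bash
python3 - <<'E'
from h import *
import pickle
F=pickle.load(open('F0.pkl','rb'));T,S=F['top'],F['side']
t=lambda u,v:(265+u/4,175+v/4)
s=lambda u,v:(215+u/4,160+v/4)
C=[onz(T,*t(*p),.014) for p in[(45,152),(450,57),(540,392),(125,493)]]
for c in C:print(c)
D=[onz(S,*s(*p),.014) for p in[(550,464),(150,583)]];print('side +x-y, -x-y',D)
fl,fr,br,bl=C
print('lens',[np.linalg.norm(a-b) for a,b in((fl,fr),(br,bl),(fl,bl),(fr,br))])
ex=(fl+fr-br-bl);ex/=np.linalg.norm(ex);ey=(fl+bl-fr-br);ey/=np.linalg.norm(ey)
print('yaw',np.degrees(np.arctan2(ex[1],ex[0])),np.degrees(np.arctan2(-ey[0],ey[1])))
mid=sum(C)/4; a=np.radians((np.degrees(np.arctan2(ex[1],ex[0]))+np.degrees(np.arctan2(-ey[0],ey[1])))/2)
ex=np.array([np.cos(a),np.sin(a),0]);ey=np.array([-np.sin(a),np.cos(a),0])
O=mid-.02*ey;O[2]=0
L,e1=meet(ray(T,*t(211,121)),ray(S,*s(390,60)));R,e2=meet(ray(T,*t(386,80)),ray(S,*s(458,190)))
print('O',O,'yaw',np.degrees(a),'bar L',L,e1,'R',R,e2,np.linalg.norm(L-R))
H=O-.13*ex+[0,0,.085];M=(L+R)/2;d=M-H
print('mid',M,'in base',d@ex,d@ey,d[2],'r',np.hypot(d@ex,d[2]),'tilt',np.degrees(np.arctan2(d[2],d@ex)-np.arctan2(.012,.265)))
st=robot.sense();print(cv2.Rodrigues(st['ee_rot'])[0])
E
```

```text
[0.56496208 0.11942235 0.014     ]
[ 0.65443099 -0.22765891  0.014     ]
[ 0.36940424 -0.29890929  0.014     ]
[0.28149398 0.04454075 0.014     ]
side +x-y, -x-y [array([ 0.65791408, -0.23311458,  0.014     ]), array([ 0.37490524, -0.30478856,  0.014     ])]
lens [np.float64(0.35842724861800357), np.float64(0.3545224199565757), np.float64(0.29319177409979996), np.float64(0.2937973196107148)]
yaw 14.415818728140925 14.406294304976038
O [ 0.47255036 -0.11002198  0.        ] yaw 14.411056516558482 bar L [ 0.55692642 -0.01826477  0.21562575] 0.004177900490534842 R [ 0.59048044 -0.14849869  0.21480695] 0.003984463367169069 0.13448946661272954
mid [ 0.57370343 -0.08338173  0.21521635] in base 0.2346004490666628 0.0006273692060640504 0.13021634683403588 r 0.268316357468347 tilt 26.43996549489742
[[-3.92084100e-01 -5.48246221e-04  9.19929214e-01]
 [-9.19927842e-01 -1.59301269e-03 -3.92084464e-01]
 [ 1.68041774e-03 -9.99998581e-01  1.20247983e-04]]
```

Measurements agree: bar radius 0.268 m from the hinge (should be 0.265), centre at y≈0 of the base, tilt about 26° so most likely notch 3, base sides 0.355 × 0.293. Now the approach, with the gripper half open so the fingers clear the board edge.

Call:
move_arm(moves=[{"ty":-4,"claw":-0.05},{"ty":-8,"claw":-0.05},{"tx":3.8,"ty":-9,"tz":4.5,"yaw":5,"claw":-0.05},{"tx":7.6,"ty":-9,"tz":9,"yaw":10,"claw":-0.05},{"tx":11.4,"ty":-9,"tz":13.5,"yaw":15,"claw":-0.05},{"tx":15.2,"ty":-9,"tz":18,"yaw":20,"claw":-0.05},{"tx":19,"ty":-9,"tz":22.5,"yaw":25,"claw":-0.05},{"tx":22.8,"ty":-9,"tz":27,"yaw":30,"claw":-0.05},{"tx":26.6,"ty":-9,"tz":31.5,"yaw":36,"claw":-0.05},{"tx":30.4,"ty":-9,"tz":36,"yaw":42,"claw":-0.05},{"tx":34.2,"ty":-9,"tz":40.5,"yaw":48,"claw":-0.05},{"tx":38,"ty":-9,"tz":45,"yaw":52.5,"claw":-0.05}], force=60)

```text
invalid input at $.moves[0]: expected keys tx, ty, tz, yaw, claw
```

Call:
move_arm(moves=[{"tx":0,"ty":-4,"tz":0,"yaw":0,"claw":-0.05},{"tx":0,"ty":-8,"tz":0,"yaw":0,"claw":-0.05},{"tx":3.8,"ty":-9,"tz":4.5,"yaw":5,"claw":-0.05},{"tx":7.6,"ty":-9,"tz":9,"yaw":10,"claw":-0.05},{"tx":11.4,"ty":-9,"tz":13.5,"yaw":15,"claw":-0.05},{"tx":15.2,"ty":-9,"tz":18,"yaw":20,"claw":-0.05},{"tx":19,"ty":-9,"tz":22.5,"yaw":25,"claw":-0.05},{"tx":22.8,"ty":-9,"tz":27,"yaw":30,"claw":-0.05},{"tx":26.6,"ty":-9,"tz":31.5,"yaw":36,"claw":-0.05},{"tx":30.4,"ty":-9,"tz":36,"yaw":42,"claw":-0.05},{"tx":34.2,"ty":-9,"tz":40.5,"yaw":48,"claw":-0.05},{"tx":38,"ty":-9,"tz":45,"yaw":52.5,"claw":-0.05}], force=60)

```text
time_s: 1.65
position: [0.5102, 0.0469, 0.3351]
ee_rot: [-0.262, 2.088, -2.091]
contact_force: [0.7, 0.6, 0.9]
width: 0.0405
```

```bash
cat >> h.py <<'E'
A=np.radians(14.41);EX=np.array([np.cos(A),np.sin(A),0]);EY=np.array([-np.sin(A),np.cos(A),0])
O=np.array([.47255,-.11002,0])
def shift(P):
    s=robot.sense();R=cv2.Rodrigues(s['ee_rot'])[0]
    x=R[:,0];print('cm',np.round(100*R.T@(np.array(P)-s['position']),2),'yaw needed',np.round((np.degrees(np.arctan2(x[1],x[0])-A)+180)%360,2),'F',np.round(s['contact_force'],1),'w',s['width'],'t',s['time_s'],'p',s['position'])
E
python3 -c "
from h import *
shift([.5737,-.0834,.30])"
```

```text
cm [-2.94  3.52 14.19] yaw needed 359.86 F [0.7 0.6 0.9] w 0.04053857962088359 t 1.65 p [0.51022931 0.04690009 0.3351041 ]
```

Call:
move_arm(moves=[{"tx":-1,"ty":0.5,"tz":5,"yaw":0,"claw":-0.05},{"tx":-2,"ty":1.5,"tz":10,"yaw":0,"claw":-0.05},{"tx":-2.9,"ty":3,"tz":14.2,"yaw":0,"claw":-0.05},{"tx":-2.9,"ty":3.5,"tz":14.2,"yaw":0,"claw":-0.05},{"tx":-2.9,"ty":3.5,"tz":14.2,"yaw":0,"claw":-0.05}])

```text
time_s: 2.28
position: [0.5729, -0.0836, 0.2995]
ee_rot: [-0.264, 2.089, -2.091]
contact_force: [-0.7, 0.2, -0.1]
width: 0.0404
```

```bash
python3 -c "
from h import *
import pickle
f=robot.grab_frame('wrist');save('w1',f);pickle.dump(f,open('w1.pkl','wb'));shift([.5737,-.0834,.210])
print(-cam(f)[0].T@cam(f)[1])"
```

```text
cm [-0.06  9.03  0.03] yaw needed 359.89 F [-1.5 -0.2 -0.1] w 0.040893660070222 t 2.325 p [ 0.57309439 -0.08317428  0.3003467 ]
[ 0.58909809 -0.15675704  0.42849896]
```

View pics/w1.png

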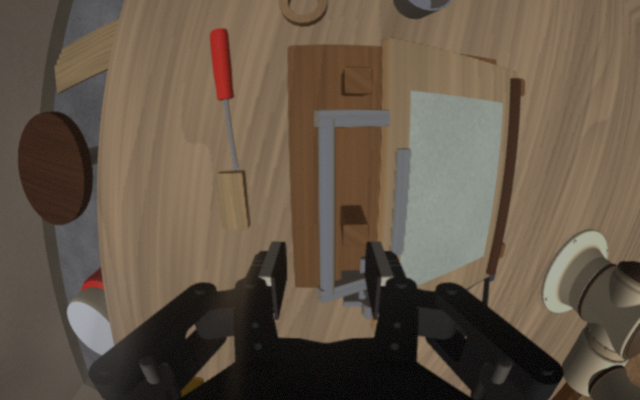

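The bar runs down the picture at column ~326 from (326,120) to (326,294), centred between the fingers (inner faces at about 285 and 367). A ray check at the bar's height gives its place.

```bash
python3 -c "
from h import *
import pickle
f=pickle.load(open('w1.pkl','rb'))
for p in((326,119),(326,206),(326,294)):
    P=onz(f,*p,.215,True);d=P-O+.13*EX;print(P,d@EX,d@EY)
s=robot.sense();d=s['position']-O+.13*EX;print('tcp',d@EX,d@EY)"
```

```text
[ 0.58594369 -0.14801084  0.215     ] 0.23037193611847095 -0.06501466670451307
[ 0.57054398 -0.08743668  0.215     ] 0.23053113017717064 -0.002513833490891862
[ 0.55156687 -0.01286716  0.215     ] 0.23070833221423914 0.07443233385152005
tcp 0.23406203008833135 0.0009797786642513212
```

Call:
move_arm(moves=[{"tx":0.1,"ty":3,"tz":0,"yaw":0,"claw":-0.05},{"tx":0.1,"ty":6,"tz":0,"yaw":0,"claw":-0.05},{"tx":0.1,"ty":8,"tz":0,"yaw":0,"claw":-0.05},{"tx":0.1,"ty":9.1,"tz":0,"yaw":0,"claw":-0.05},{"tx":0.1,"ty":9.1,"tz":0,"yaw":0,"claw":-0.05},{"tx":0.1,"ty":9.1,"tz":0,"yaw":0,"claw":-0.05}])

```text
time_s: 3.08
position: [0.5727, -0.0832, 0.2106]
ee_rot: [-0.261, 2.086, -2.089]
contact_force: [0.3, 0.2, 0.3]
width: 0.0404
```

```bash
python3 -c "
from h import *
f=robot.grab_frame('wrist');save('w2',f);shift([.5717,-.0834,.209])"
```

```text
cm [ 0.1   0.16 -0.02] yaw needed 359.92 F [0.5 0.  0.2] w 0.04078275659891821 t 3.125 p [ 0.57270653 -0.08332219  0.21063403]
```

View pics/w2.png

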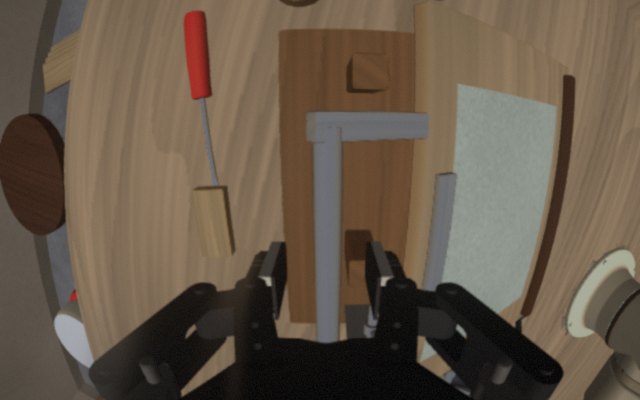

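The bar (column ~327) lies between the fingers, which clear the board edge. Closing.

Call:
move_arm(moves=[{"tx":0.1,"ty":0.2,"tz":0,"yaw":0,"claw":-1},{"tx":0.1,"ty":0.2,"tz":0,"yaw":0,"claw":-1},{"tx":0.1,"ty":0.2,"tz":0,"yaw":0,"claw":-1},{"tx":0.1,"ty":0.2,"tz":0,"yaw":0,"claw":-1},{"tx":0.1,"ty":0.2,"tz":0,"yaw":0,"claw":-1},{"tx":0.1,"ty":0.2,"tz":0,"yaw":0,"claw":-1}], force=50)

```text
time_s: 3.88
position: [0.572, -0.0836, 0.209]
ee_rot: [-0.26, 2.085, -2.089]
contact_force: [0.7, 1.1, 2.9]
width: 0.0102
```

```bash
cat >> h.py <<'E'
H=O-.13*EX+[0,0,.085]
def tilt():
    "tilt if the bar sits g above the TCP along the fingers (g from gr.txt, default 5 mm)"
    s=robot.sense();d=s['position']-H;r=.26527
    try: g,dx=np.loadtxt('gr.txt')
    except OSError: g,dx=.005,0
    zb=d[2]+g;xb=d@EX+dx
    print('bar x,z rel hinge',round(xb,4),round(zb,4),'r',round(np.hypot(xb,zb),4),'tilt',round(np.degrees(np.arctan2(zb,xb))-2.593,2),'F',np.round(s['contact_force'],1),'w',round(s['width'],4),'t',s['time_s'],'yd',round(d@EY,4))
    return xb,zb
def plan(x0,z0,angs,g=0):
    for a in angs:
        b=np.radians(a+2.593);print(a,'tx',round(-100*(.26527*np.cos(b)-x0),2),'ty',round(-100*(.26527*np.sin(b)-z0),2))
E
python3 -c "
from h import *
x,z=tilt();print(np.degrees(np.arcsin(z/.26527))-2.593,np.degrees(np.arccos(x/.26527))-2.593)"
```

```text
bar x,z rel hinge 0.2329 0.129 r 0.2662 tilt 26.38 F [0.7 1.1 2.9] w 0.0102 t 3.875 yd 0.0009
26.494730680852342 25.9985285453573
```

```bash
python3 -c "
from h import *
plan(.2329-.0008,.129,[26.4,27,28,29.5,31,32.5,34,35.5,37,38.5,40,41,41.5])"
```

```text
26.4 tx 0.01 ty 0.04
27 tx 0.14 ty -0.2
28 tx 0.38 ty -0.6
29.5 tx 0.74 ty -1.19
31 tx 1.11 ty -1.78
32.5 tx 1.51 ty -2.35
34 tx 1.91 ty -2.91
35.5 tx 2.33 ty -3.47
37 tx 2.77 ty -4.01
38.5 tx 3.22 ty -4.54
40 tx 3.68 ty -5.05
41 tx 4.0 ty -5.39
41.5 tx 4.16 ty -5.56
```

Call:
move_arm(moves=[{"tx":0.15,"ty":-0.2,"tz":0,"yaw":0,"claw":-1},{"tx":0.4,"ty":-0.6,"tz":0,"yaw":0,"claw":-1},{"tx":0.75,"ty":-1.2,"tz":0,"yaw":0,"claw":-1},{"tx":1.1,"ty":-1.8,"tz":0,"yaw":0,"claw":-1},{"tx":1.5,"ty":-2.35,"tz":0,"yaw":0,"claw":-1},{"tx":1.9,"ty":-2.9,"tz":0,"yaw":0,"claw":-1},{"tx":2.35,"ty":-3.45,"tz":0,"yaw":0,"claw":-1},{"tx":2.75,"ty":-4,"tz":0,"yaw":0,"claw":-1},{"tx":3.2,"ty":-4.55,"tz":0,"yaw":0,"claw":-1},{"tx":3.7,"ty":-5.05,"tz":0,"yaw":0,"claw":-1},{"tx":4,"ty":-5.4,"tz":0,"yaw":0,"claw":-1},{"tx":4.15,"ty":-5.55,"tz":0,"yaw":0,"claw":-1}], force=50)

```text
time_s: 5.38
position: [0.5315, -0.0939, 0.2648]
ee_rot: [-0.259, 2.085, -2.089]
contact_force: [5.1, -2.7, -3.4]
width: 0.0103
```

```bash
python3 -c "
from h import *
f=robot.grab_frame('wrist');save('w3',f)
x,z=tilt();print(np.degrees(np.arcsin(z/.26527))-2.593,np.degrees(np.arccos(x/.26527))-2.593)
plan(x,z,[41.5,42.5,44,45.5,47,48.5,49.5,50.5])"
```

```text
bar x,z rel hinge 0.191 0.1848 r 0.2658 tilt 41.46 F [ 4.  -2.5 -2.7] w 0.0104 t 5.425 yd 0.0009
41.58061415544165 41.33575195574319
41.5 tx 0.05 ty 0.03
42.5 tx 0.38 ty -0.3
44 tx 0.88 ty -0.79
45.5 tx 1.39 ty -1.26
47 tx 1.91 ty -1.71
48.5 tx 2.44 ty -2.16
49.5 tx 2.81 ty -2.45
50.5 tx 3.17 ty -2.73
```

View pics/w3.png

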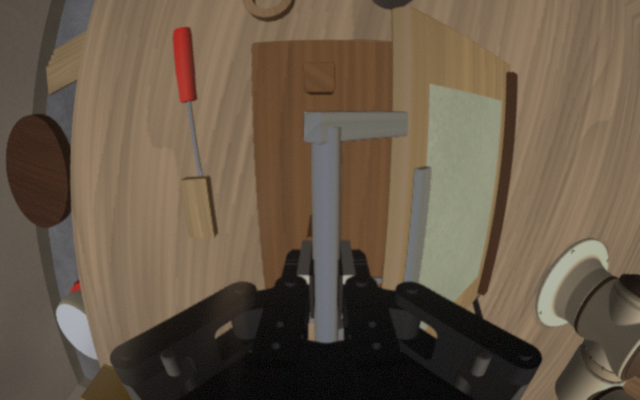

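Call:
move_arm(moves=[{"tx":0.2,"ty":-0.15,"tz":0,"yaw":0,"claw":-1},{"tx":0.5,"ty":-0.4,"tz":0,"yaw":0,"claw":-1},{"tx":0.9,"ty":-0.8,"tz":0,"yaw":0,"claw":-1},{"tx":1.4,"ty":-1.25,"tz":0,"yaw":0,"claw":-1},{"tx":1.9,"ty":-1.7,"tz":0,"yaw":0,"claw":-1},{"tx":2.3,"ty":-2.05,"tz":0,"yaw":0,"claw":-1},{"tx":2.6,"ty":-2.3,"tz":0,"yaw":0,"claw":-1},{"tx":2.7,"ty":-2.35,"tz":0,"yaw":0,"claw":-1},{"tx":2.7,"ty":-2.35,"tz":0,"yaw":0,"claw":-1}])

```text
time_s: 6.55
position: [0.5057, -0.1006, 0.2891]
ee_rot: [-0.258, 2.084, -2.089]
contact_force: [4.7, -1.5, 1.9]
width: 0.0105
```

```bash
python3 -c "
from h import *
x,z=tilt();print(np.degrees(np.arcsin(z/.26527))-2.593,np.degrees(np.arccos(x/.26527))-2.593)
plan(x,z,[49.5,50,50.5,51,51.5,52,52.5,53])"
```

```text
bar x,z rel hinge 0.1645 0.2091 r 0.266 tilt 49.22 F [ 4.7 -1.5  1.9] w 0.0105 t 6.55 yd 0.0008
49.42681577685792 49.091313542507734
49.5 tx 0.15 ty -0.02
50 tx 0.33 ty -0.16
50.5 tx 0.52 ty -0.3
51 tx 0.7 ty -0.44
51.5 tx 0.89 ty -0.58
52 tx 1.08 ty -0.71
52.5 tx 1.27 ty -0.85
53 tx 1.46 ty -0.98
```

Call:
move_arm(moves=[{"tx":0.2,"ty":-0.14,"tz":0,"yaw":0,"claw":-1},{"tx":0.4,"ty":-0.28,"tz":0,"yaw":0,"claw":-1},{"tx":0.58,"ty":-0.42,"tz":0,"yaw":0,"claw":-1},{"tx":0.58,"ty":-0.42,"tz":0,"yaw":0,"claw":-1}])

```text
time_s: 7.05
position: [0.5002, -0.102, 0.2935]
ee_rot: [-0.258, 2.083, -2.089]
contact_force: [3.7, -1.0, -0.6]
width: 0.0101
```

```bash
cat >> h.py <<'E'
def tang():
    x,z=tilt();F=robot.sense()['contact_force'];u=np.array([x,z])/np.hypot(x,z);f=np.array([F@EX,F[2]])
    print('force against lift',round(f@[u[1],-u[0]],1),'radial',round(f@u,1))
E
python3 -c "
from h import *
tang()"
```

```text
bar x,z rel hinge 0.1587 0.2135 r 0.266 tilt 50.77 F [ 3.7 -1.  -0.6] w 0.0101 t 7.05 yd 0.0009
force against lift 3.0 radial 1.5
```

Call:
move_arm(moves=[{"tx":0.2,"ty":-0.14,"tz":0,"yaw":0,"claw":-1},{"tx":0.39,"ty":-0.27,"tz":0,"yaw":0,"claw":-1},{"tx":0.39,"ty":-0.27,"tz":0,"yaw":0,"claw":-1}])

```text
time_s: 7.42
position: [0.4965, -0.103, 0.2962]
ee_rot: [-0.257, 2.083, -2.089]
contact_force: [3.6, -1.1, -0.4]
width: 0.0103
```

```bash
python3 -c "
from h import *
tang()"
```

```text
bar x,z rel hinge 0.1549 0.2162 r 0.2659 tilt 51.78 F [ 3.6 -1.1 -0.4] w 0.0103 t 7.425 yd 0.0008
force against lift 2.9 radial 1.5
```

Call:
move_arm(moves=[{"tx":0.1,"ty":-0.07,"tz":0,"yaw":0,"claw":-1},{"tx":0.2,"ty":-0.14,"tz":0,"yaw":0,"claw":-1},{"tx":0.2,"ty":-0.14,"tz":0,"yaw":0,"claw":-1}])

```text
time_s: 7.8
position: [0.4946, -0.1035, 0.2978]
ee_rot: [-0.258, 2.083, -2.089]
contact_force: [4.7, -1.0, 0.9]
width: 0.0101
```

```bash
python3 -c "
from h import *
tang()"
```

```text
bar x,z rel hinge 0.1529 0.2178 r 0.2661 tilt 52.33 F [ 4.7 -1.   0.9] w 0.0101 t 7.8 yd 0.0008
force against lift 3.0 radial 3.2
```

Call:
move_arm(moves=[{"tx":0.1,"ty":-0.06,"tz":0,"yaw":0,"claw":-1},{"tx":0.2,"ty":-0.12,"tz":0,"yaw":0,"claw":-1},{"tx":0.2,"ty":-0.12,"tz":0,"yaw":0,"claw":-1}])

```text
time_s: 8.18
position: [0.4926, -0.104, 0.2992]
ee_rot: [-0.257, 2.083, -2.089]
contact_force: [3.9, -1.6, 0.5]
width: 0.0102
```

```bash
python3 -c "
from h import *
tang()"
```

```text
bar x,z rel hinge 0.1509 0.2192 r 0.2661 tilt 52.85 F [ 3.9 -1.6  0.5] w 0.0102 t 8.175 yd 0.0008
force against lift 2.5 radial 2.3
```

Call:
move_arm(moves=[{"tx":0.1,"ty":-0.06,"tz":0,"yaw":0,"claw":-1},{"tx":0.2,"ty":-0.12,"tz":0,"yaw":0,"claw":-1},{"tx":0.2,"ty":-0.12,"tz":0,"yaw":0,"claw":-1}])

```text
time_s: 8.55
position: [0.4907, -0.1045, 0.3005]
ee_rot: [-0.257, 2.083, -2.089]
contact_force: [4.7, -0.5, 1.3]
width: 0.0102
```

```bash
python3 -c "
from h import *
tang()"
```

```text
bar x,z rel hinge 0.149 0.2205 r 0.2661 tilt 53.36 F [ 4.7 -0.5  1.3] w 0.0102 t 8.55 yd 0.0008
force against lift 2.9 radial 3.6
```

Call:
move_arm(moves=[{"tx":0.1,"ty":-0.06,"tz":0,"yaw":0,"claw":-1},{"tx":0.2,"ty":-0.12,"tz":0,"yaw":0,"claw":-1},{"tx":0.2,"ty":-0.12,"tz":0,"yaw":0,"claw":-1}])

```text
time_s: 8.93
position: [0.4889, -0.105, 0.3018]
ee_rot: [-0.257, 2.082, -2.088]
contact_force: [3.9, 0.1, 0.5]
width: 0.0105
```

```bash
python3 -c "
from h import *
tang()"
```

```text
bar x,z rel hinge 0.1471 0.2218 r 0.2661 tilt 53.86 F [3.9 0.1 0.5] w 0.0105 t 8.925 yd 0.0008
force against lift 2.9 radial 2.6
```

Call:
move_arm(moves=[{"tx":0.08,"ty":-0.05,"tz":0,"yaw":0,"claw":-1},{"tx":0.16,"ty":-0.1,"tz":0,"yaw":0,"claw":-1},{"tx":0.16,"ty":-0.1,"tz":0,"yaw":0,"claw":-1}])

```text
time_s: 9.3
position: [0.4874, -0.1054, 0.3027]
ee_rot: [-0.256, 2.082, -2.088]
contact_force: [4.6, -1.2, 0.7]
width: 0.0102
```

```bash
python3 -c "
from h import *
tang()"
```

```text
bar x,z rel hinge 0.1456 0.2227 r 0.2661 tilt 54.24 F [ 4.6 -1.2  0.7] w 0.0102 t 9.3 yd 0.0008
force against lift 3.1 radial 2.9
```

Call:
move_arm(moves=[{"tx":0.08,"ty":-0.05,"tz":0,"yaw":0,"claw":-1},{"tx":0.16,"ty":-0.1,"tz":0,"yaw":0,"claw":-1},{"tx":0.16,"ty":-0.1,"tz":0,"yaw":0,"claw":-1}])

```text
time_s: 9.68
position: [0.486, -0.1057, 0.3036]
ee_rot: [-0.256, 2.082, -2.088]
contact_force: [4.6, -0.9, -0.1]
width: 0.0105
```

```bash
python3 -c "
from h import *
tang()"
```

```text
bar x,z rel hinge 0.1441 0.2236 r 0.266 tilt 54.6 F [ 4.6 -0.9 -0.1] w 0.0105 t 9.675 yd 0.0008
force against lift 3.6 radial 2.2
```

Call:
move_arm(moves=[{"tx":0.08,"ty":-0.05,"tz":0,"yaw":0,"claw":-1},{"tx":0.15,"ty":-0.1,"tz":0,"yaw":0,"claw":-1},{"tx":0.15,"ty":-0.1,"tz":0,"yaw":0,"claw":-1}])

```text
time_s: 10.05
position: [0.4856, -0.1058, 0.304]
ee_rot: [-0.254, 2.082, -2.087]
contact_force: [7.4, -1.8, -3.6]
width: 0.01
```

```bash
python3 -c "
from h import *
tang()"
```

```text
bar x,z rel hinge 0.1436 0.224 r 0.2661 tilt 54.73 F [ 7.4 -1.8 -3.6] w 0.01 t 10.05 yd 0.0008
force against lift 7.6 radial 0.6
```

The resistance rose from 3 to 7.6 N and the motion stalled: that is the stop, at about 54.6° as I measure it. Looking at the pawl from the side.

```bash
python3 -c "
from h import *
f=robot.grab_frame('side');g=robot.grab_frame('top')
a=cv2.resize(f['color'][130:290,200:360],(480,480),interpolation=cv2.INTER_CUBIC);b=cv2.resize(g['color'][180:300,265:345],(320,480),interpolation=cv2.INTER_CUBIC)
cv2.imwrite('pics/s2.png',np.hstack([a,b])[:,:,::-1])"
```

```text
(no output)
```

View pics/s2.png

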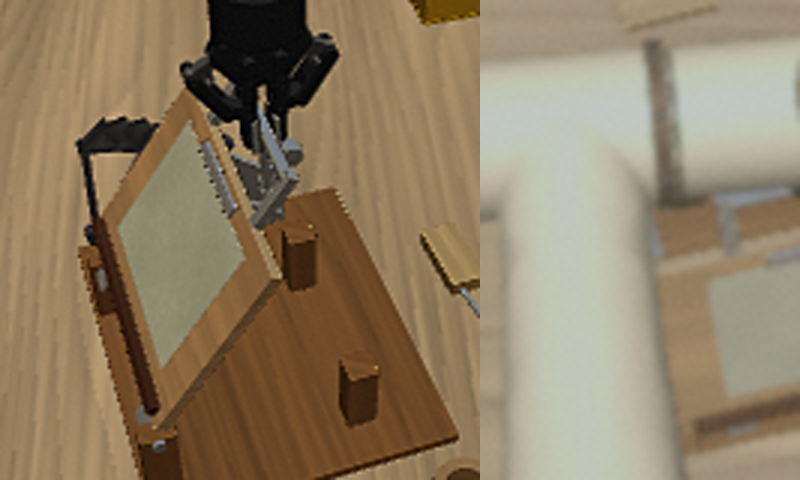

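```bash
python3 -c "
from h import *
import pickle
F=pickle.load(open('F0.pkl','rb'))
def pl(f,u,v,y):
    c,d=ray(f,u,v);P=c+d*((y-(c-O)@EY)/(d@EY));e=P-O;return np.round([e@EX,e@EY,e[2]],3)
for y in(.14,.155):print('now ball',pl(F['side'],297.7,180.7,y))
for z in (.12,.15,.18):
  P=onz(F['top'],297.5,232,z)-O;print('start top ball',P@EX,P@EY)
tang()
"
```

```text
now ball [0.085 0.14  0.137]
now ball [0.089 0.155 0.122]
start top ball 0.051645723179605973 0.14418710933161788
start top ball 0.04754313893205982 0.14439007242154148
start top ball 0.043440554684513494 0.14459303551146507
bar x,z rel hinge 0.1436 0.224 r 0.2661 tilt 54.74 F [ 8.6 -1.7 -3.7] w 0.0106 t 10.15 yd 0.0009
force against lift 8.7 radial 1.2
```

The counterweight moved from x≈0.048 to x≈0.087 of the base, towards the bar's side: the pawl is out. Lowering now.

```bash
cat >> h.py <<'E'
def arc(angs):
    x,z=tilt();r=np.hypot(x,z)
    for a in angs:
        b=np.radians(a+2.593);print(a,'tx',round(-100*(r*np.cos(b)-x),2),'ty',round(-100*(r*np.sin(b)-z),2))
E
python3 -c "
from h import *
arc([54.3,53.5,52.2,50.5,48.8,47.1,45.4,43.7,42,40.3,38.6,37.4])"
```

```text
bar x,z rel hinge 0.1436 0.224 r 0.2661 tilt 54.74 F [ 8.6 -1.7 -3.7] w 0.0106 t 10.15 yd 0.0009
54.3 tx -0.17 ty 0.11
53.5 tx -0.48 ty 0.32
52.2 tx -0.98 ty 0.66
50.5 tx -1.62 ty 1.12
48.8 tx -2.24 ty 1.61
47.1 tx -2.85 ty 2.11
45.4 tx -3.44 ty 2.63
43.7 tx -4.02 ty 3.16
42 tx -4.58 ty 3.72
40.3 tx -5.13 ty 4.29
38.6 tx -5.66 ty 4.87
37.4 tx -6.02 ty 5.3
```

Call:
move_arm(moves=[{"tx":-0.15,"ty":0.1,"tz":0,"yaw":0,"claw":-1},{"tx":-0.5,"ty":0.3,"tz":0,"yaw":0,"claw":-1},{"tx":-1,"ty":0.65,"tz":0,"yaw":0,"claw":-1},{"tx":-1.6,"ty":1.1,"tz":0,"yaw":0,"claw":-1},{"tx":-2.25,"ty":1.6,"tz":0,"yaw":0,"claw":-1},{"tx":-2.85,"ty":2.1,"tz":0,"yaw":0,"claw":-1},{"tx":-3.45,"ty":2.65,"tz":0,"yaw":0,"claw":-1},{"tx":-4,"ty":3.15,"tz":0,"yaw":0,"claw":-1},{"tx":-4.6,"ty":3.7,"tz":0,"yaw":0,"claw":-1},{"tx":-5.15,"ty":4.3,"tz":0,"yaw":0,"claw":-1},{"tx":-5.65,"ty":4.85,"tz":0,"yaw":0,"claw":-1},{"tx":-6,"ty":5.3,"tz":0,"yaw":0,"claw":-1}])

```text
time_s: 11.65
position: [0.5443, -0.0907, 0.2506]
ee_rot: [-0.254, 2.083, -2.087]
contact_force: [2.0, 2.2, 1.7]
width: 0.0104
```

```bash
python3 -c "
from h import *
tang()
arc([37,36,34.5,32.8,31.1,29.4,27.7,26,24.3,22.6,21.2,20.4])"
```

```text
bar x,z rel hinge 0.2043 0.1706 r 0.2662 tilt 37.28 F [2.  2.2 1.7] w 0.0104 t 11.65 yd 0.0008
force against lift 0.3 radial 3.0
bar x,z rel hinge 0.2043 0.1706 r 0.2662 tilt 37.28 F [2.  2.2 1.7] w 0.0104 t 11.65 yd 0.0008
37 tx -0.08 ty 0.1
36 tx -0.37 ty 0.46
34.5 tx -0.8 ty 1.01
32.8 tx -1.27 ty 1.65
31.1 tx -1.72 ty 2.3
29.4 tx -2.15 ty 2.96
27.7 tx -2.55 ty 3.64
26 tx -2.94 ty 4.32
24.3 tx -3.31 ty 5.02
22.6 tx -3.66 ty 5.73
21.2 tx -3.93 ty 6.32
20.4 tx -4.07 ty 6.67
```

Call:
move_arm(moves=[{"tx":-0.1,"ty":0.1,"tz":0,"yaw":0,"claw":-1},{"tx":-0.35,"ty":0.45,"tz":0,"yaw":0,"claw":-1},{"tx":-0.8,"ty":1,"tz":0,"yaw":0,"claw":-1},{"tx":-1.25,"ty":1.65,"tz":0,"yaw":0,"claw":-1},{"tx":-1.7,"ty":2.3,"tz":0,"yaw":0,"claw":-1},{"tx":-2.15,"ty":2.95,"tz":0,"yaw":0,"claw":-1},{"tx":-2.55,"ty":3.65,"tz":0,"yaw":0,"claw":-1},{"tx":-2.95,"ty":4.3,"tz":0,"yaw":0,"claw":-1},{"tx":-3.3,"ty":5,"tz":0,"yaw":0,"claw":-1},{"tx":-3.65,"ty":5.7,"tz":0,"yaw":0,"claw":-1},{"tx":-3.95,"ty":6.3,"tz":0,"yaw":0,"claw":-1},{"tx":-4.1,"ty":6.65,"tz":0,"yaw":0,"claw":-1}])

```text
time_s: 13.15
position: [0.5843, -0.0804, 0.1836]
ee_rot: [-0.255, 2.084, -2.087]
contact_force: [1.0, 4.2, -1.1]
width: 0.0104
```

```bash
python3 -c "
from h import *
tang()
arc([20,19,17.5,15.8,14.1,12.4,10.7,9,7.5,6.2,5.2,4.6])"
```

```text
bar x,z rel hinge 0.2456 0.1036 r 0.2666 tilt 20.27 F [ 1.   4.2 -1.1] w 0.0104 t 13.15 yd 0.0008
force against lift 1.8 radial 1.4
bar x,z rel hinge 0.2456 0.1036 r 0.2666 tilt 20.27 F [ 1.   4.2 -1.1] w 0.0104 t 13.15 yd 0.0008
20 tx -0.05 ty 0.11
19 tx -0.22 ty 0.55
17.5 tx -0.47 ty 1.2
15.8 tx -0.73 ty 1.94
14.1 tx -0.97 ty 2.7
12.4 tx -1.19 ty 3.46
10.7 tx -1.38 ty 4.23
9 tx -1.55 ty 5.0
7.5 tx -1.68 ty 5.68
6.2 tx -1.78 ty 6.28
5.2 tx -1.85 ty 6.74
4.6 tx -1.88 ty 7.02
```

Call:
move_arm(moves=[{"tx":-0.05,"ty":0.1,"tz":0,"yaw":0,"claw":-1},{"tx":-0.2,"ty":0.55,"tz":0,"yaw":0,"claw":-1},{"tx":-0.45,"ty":1.2,"tz":0,"yaw":0,"claw":-1},{"tx":-0.7,"ty":1.95,"tz":0,"yaw":0,"claw":-1},{"tx":-0.95,"ty":2.7,"tz":0,"yaw":0,"claw":-1},{"tx":-1.15,"ty":3.45,"tz":0,"yaw":0,"claw":-1},{"tx":-1.35,"ty":4.2,"tz":0,"yaw":0,"claw":-1},{"tx":-1.5,"ty":5,"tz":0,"yaw":0,"claw":-1},{"tx":-1.65,"ty":5.7,"tz":0,"yaw":0,"claw":-1},{"tx":-1.75,"ty":6.3,"tz":0,"yaw":0,"claw":-1},{"tx":-1.8,"ty":6.75,"tz":0,"yaw":0,"claw":-1},{"tx":-1.85,"ty":7,"tz":0,"yaw":0,"claw":-1}])

```text
time_s: 14.65
position: [0.6036, -0.0755, 0.1131]
ee_rot: [-0.254, 2.083, -2.086]
contact_force: [3.1, 4.9, -2.2]
width: 0.0102
```

```bash
python3 -c "
from h import *
tang()
arc([4,3,2,1.2,.6,0,-.4])"
```

```text
bar x,z rel hinge 0.2655 0.0331 r 0.2676 tilt 4.51 F [ 3.1  4.9 -2.2] w 0.0102 t 14.65 yd 0.0008
force against lift 2.7 radial 4.0
bar x,z rel hinge 0.2655 0.0331 r 0.2676 tilt 4.51 F [ 3.1  4.9 -2.2] w 0.0102 t 14.65 yd 0.0008
4 tx -0.03 ty 0.24
3 tx -0.08 ty 0.7
2 tx -0.12 ty 1.17
1.2 tx -0.15 ty 1.54
0.6 tx -0.16 ty 1.82
0 tx -0.18 ty 2.1
-0.4 tx -0.19 ty 2.28
```

Call:
move_arm(moves=[{"tx":0,"ty":0.25,"tz":0,"yaw":0,"claw":-1},{"tx":0,"ty":0.6,"tz":0,"yaw":0,"claw":-1},{"tx":0,"ty":0.95,"tz":0,"yaw":0,"claw":-1},{"tx":-0.05,"ty":1.25,"tz":0,"yaw":0,"claw":-1},{"tx":-0.05,"ty":1.5,"tz":0,"yaw":0,"claw":-1},{"tx":-0.05,"ty":1.65,"tz":0,"yaw":0,"claw":-1},{"tx":-0.05,"ty":1.65,"tz":0,"yaw":0,"claw":-1}])

```text
time_s: 15.52
position: [0.6054, -0.0751, 0.0963]
ee_rot: [-0.252, 2.082, -2.085]
contact_force: [4.6, 4.9, -3.0]
width: 0.0102
```

```bash
python3 -c "
from h import *
tang()"
```

```text
bar x,z rel hinge 0.2674 0.0163 r 0.2679 tilt 0.9 F [ 4.6  4.9 -3. ] w 0.0102 t 15.525 yd 0.0008
force against lift 3.3 radial 5.5
```

Call:
move_arm(moves=[{"tx":0.05,"ty":0.15,"tz":0,"yaw":0,"claw":-1},{"tx":0.1,"ty":0.3,"tz":0,"yaw":0,"claw":-1},{"tx":0.1,"ty":0.3,"tz":0,"yaw":0,"claw":-1}])

```text
time_s: 15.9
position: [0.6057, -0.075, 0.093]
ee_rot: [-0.249, 2.08, -2.083]
contact_force: [5.2, 3.7, -3.8]
width: 0.0101
```

```bash
python3 -c "
from h import *
tang()"
```

```text
bar x,z rel hinge 0.2677 0.013 r 0.268 tilt 0.18 F [ 5.2  3.7 -3.8] w 0.0101 t 15.9 yd 0.0008
force against lift 4.1 radial 5.7
```

Call:
move_arm(moves=[{"tx":0.1,"ty":0.1,"tz":0,"yaw":0,"claw":-1},{"tx":0.1,"ty":0.2,"tz":0,"yaw":0,"claw":-1},{"tx":0.1,"ty":0.2,"tz":0,"yaw":0,"claw":-1}])

```text
time_s: 16.27
position: [0.6059, -0.0749, 0.0906]
ee_rot: [-0.247, 2.079, -2.082]
contact_force: [3.4, 4.5, -2.7]
width: 0.0097
```

```bash
python3 -c "
from h import *
tang()"
```

```text
bar x,z rel hinge 0.2679 0.0106 r 0.2681 tilt -0.32 F [ 3.4  4.5 -2.7] w 0.0097 t 16.275 yd 0.0008
force against lift 2.9 radial 4.3
```

Call:
move_arm(moves=[{"tx":0.1,"ty":0.1,"tz":0,"yaw":0,"claw":-1},{"tx":0.1,"ty":0.2,"tz":0,"yaw":0,"claw":-1},{"tx":0.1,"ty":0.2,"tz":0,"yaw":0,"claw":-1}])

```text
time_s: 16.65
position: [0.606, -0.0749, 0.0882]
ee_rot: [-0.245, 2.078, -2.081]
contact_force: [4.7, 3.4, -3.0]
width: 0.0104
```

```bash
python3 -c "
from h import *
tang()"
```

```text
bar x,z rel hinge 0.268 0.0082 r 0.2681 tilt -0.83 F [ 4.7  3.4 -3. ] w 0.0104 t 16.65 yd 0.0008
force against lift 3.1 radial 5.3
```

Call:
move_arm(moves=[{"tx":0.1,"ty":0.1,"tz":0,"yaw":0,"claw":-1},{"tx":0.1,"ty":0.2,"tz":0,"yaw":0,"claw":-1},{"tx":0.1,"ty":0.2,"tz":0,"yaw":0,"claw":-1}])

```text
time_s: 17.02
position: [0.6061, -0.0749, 0.0864]
ee_rot: [-0.243, 2.076, -2.08]
contact_force: [4.1, 4.6, -0.0]
width: 0.0106
```

```bash
python3 -c "
from h import *
tang();print(cv2.Rodrigues(robot.sense()['ee_rot'])[0])
f=robot.grab_frame('side')
a=cv2.resize(f['color'][150:290,210:360],(750,560),interpolation=cv2.INTER_CUBIC);cv2.imwrite('pics/s3.png',a[:,:,::-1])"
```

```text
bar x,z rel hinge 0.2681 0.0064 r 0.2682 tilt -1.23 F [ 4.1  4.6 -0. ] w 0.0106 t 17.025 yd 0.0008
force against lift 0.2 radial 5.1
[[-9.68081819e-01  2.01476647e-02  2.49823263e-01]
 [-2.49858131e-01  8.08244338e-04 -9.68282119e-01]
 [-1.97105417e-02 -9.99796689e-01  4.25161119e-03]]
```

View pics/s3.png

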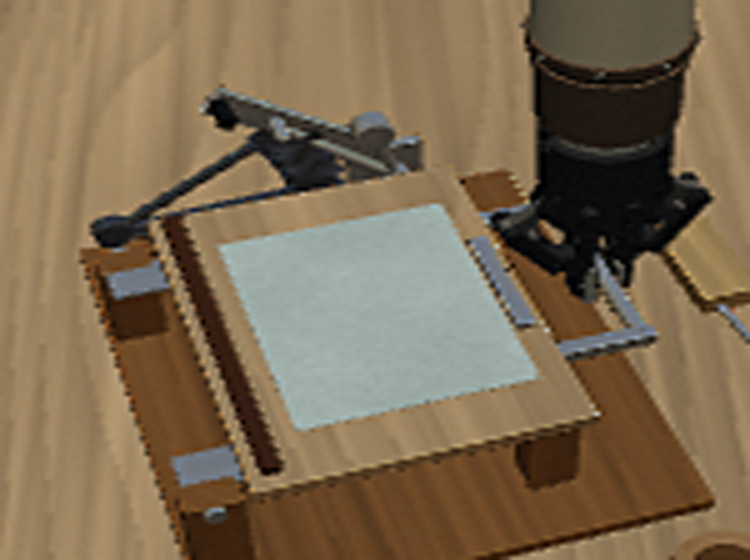

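The board looks to lie on its block (560,455), and the weight on the tool has gone. One millimetre more to confirm.

Call:
move_arm(moves=[{"tx":0.1,"ty":0.1,"tz":0,"yaw":0,"claw":-1},{"tx":0.1,"ty":0.15,"tz":0,"yaw":0,"claw":-1},{"tx":0.1,"ty":0.15,"tz":0,"yaw":0,"claw":-1}])

```text
time_s: 17.45
position: [0.6062, -0.0749, 0.0861]
ee_rot: [-0.241, 2.074, -2.079]
contact_force: [1.1, 5.9, 4.2]
width: 0.0105
```

```bash
python3 -c "
from h import *
tang()"
```

```text
bar x,z rel hinge 0.2682 0.0061 r 0.2683 tilt -1.28 F [1.1 5.9 4.2] w 0.0105 t 17.45 yd 0.0008
force against lift -4.1 radial 2.7
```

```bash
python3 -c "
from h import *
import pickle
F=pickle.load(open('F0.pkl','rb'))
def pl(f,u,v,y):
    c,d=ray(f,u,v);P=c+d*((y-(c-O)@EY)/(d@EY));e=P-O;return np.round([e@EX,e@EY,e[2]],3)
print('now ball',pl(F['side'],284,182,.145),'thrown',pl(F['side'],297.7,180.7,.145))
print(proj(F['side'],O+.048*EX+.145*EY+[0,0,.14]))
np.savetxt('gr.txt',[.0109,-.0029])
arc([.5,1.5,3,4.7,6.4,8.1,9.8,11.5,13.2,14.6,15.6,16])
"
```

```text
now ball [0.042 0.145 0.14 ] thrown [0.086 0.145 0.132]
(np.float64(285.92159244676924), np.float64(181.46080639516907))
bar x,z rel hinge 0.2653 0.012 r 0.2656 tilt 0.0 F [1.1 5.9 4.2] w 0.0105 t 17.45 yd 0.0008
0.5 tx 0.01 ty -0.23
1.5 tx 0.04 ty -0.69
3 tx 0.1 ty -1.39
4.7 tx 0.19 ty -2.17
6.4 tx 0.3 ty -2.95
8.1 tx 0.43 ty -3.72
9.8 tx 0.59 ty -4.5
11.5 tx 0.77 ty -5.26
13.2 tx 0.98 ty -6.02
14.6 tx 1.16 ty -6.65
15.6 tx 1.3 ty -7.09
16 tx 1.36 ty -7.26
```

The counterweight is back at x≈0.042: the pawl is set in again. Raising to about 22°, between the second notch (~19°) and the third (~27°).

Call:
move_arm(moves=[{"tx":0,"ty":-0.25,"tz":0,"yaw":0,"claw":-1},{"tx":0.05,"ty":-0.7,"tz":0,"yaw":0,"claw":-1},{"tx":0.1,"ty":-1.4,"tz":0,"yaw":0,"claw":-1},{"tx":0.2,"ty":-2.15,"tz":0,"yaw":0,"claw":-1},{"tx":0.3,"ty":-2.95,"tz":0,"yaw":0,"claw":-1},{"tx":0.45,"ty":-3.7,"tz":0,"yaw":0,"claw":-1},{"tx":0.6,"ty":-4.5,"tz":0,"yaw":0,"claw":-1},{"tx":0.75,"ty":-5.25,"tz":0,"yaw":0,"claw":-1},{"tx":1,"ty":-6,"tz":0,"yaw":0,"claw":-1},{"tx":1.15,"ty":-6.65,"tz":0,"yaw":0,"claw":-1},{"tx":1.3,"ty":-7.1,"tz":0,"yaw":0,"claw":-1},{"tx":1.35,"ty":-7.25,"tz":0,"yaw":0,"claw":-1}])

```text
time_s: 18.95
position: [0.5935, -0.0781, 0.1586]
ee_rot: [-0.234, 2.072, -2.076]
contact_force: [6.1, 3.0, -4.2]
width: 0.0104
```

```bash
python3 -c "
from h import *
tang()
arc([16.5,17.5,18.7,19.9,21,21.7,22])"
```

```text
bar x,z rel hinge 0.2522 0.0845 r 0.266 tilt 15.92 F [ 6.1  3.  -4.2] w 0.0104 t 18.95 yd 0.0008
force against lift 6.1 radial 5.0
bar x,z rel hinge 0.2522 0.0845 r 0.266 tilt 15.92 F [ 6.1  3.  -4.2] w 0.0104 t 18.95 yd 0.0008
16.5 tx 0.09 ty -0.25
17.5 tx 0.24 ty -0.69
18.7 tx 0.44 ty -1.21
19.9 tx 0.65 ty -1.73
21 tx 0.85 ty -2.2
21.7 tx 0.98 ty -2.5
22 tx 1.04 ty -2.62
```

Call:
move_arm(moves=[{"tx":0.1,"ty":-0.25,"tz":0,"yaw":0,"claw":-1},{"tx":0.25,"ty":-0.7,"tz":0,"yaw":0,"claw":-1},{"tx":0.45,"ty":-1.2,"tz":0,"yaw":0,"claw":-1},{"tx":0.65,"ty":-1.75,"tz":0,"yaw":0,"claw":-1},{"tx":0.85,"ty":-2.2,"tz":0,"yaw":0,"claw":-1},{"tx":1,"ty":-2.5,"tz":0,"yaw":0,"claw":-1},{"tx":1.05,"ty":-2.65,"tz":0,"yaw":0,"claw":-1},{"tx":1.05,"ty":-2.65,"tz":0,"yaw":0,"claw":-1}])

```text
time_s: 19.95
position: [0.5837, -0.0806, 0.1851]
ee_rot: [-0.23, 2.071, -2.075]
contact_force: [5.1, 4.3, -1.3]
width: 0.0104
```

```bash
python3 -c "
from h import *
tang()
arc([21.5,21,20.5,20,19.5])"
```

```text
bar x,z rel hinge 0.2421 0.111 r 0.2663 tilt 22.04 F [ 5.1  4.3 -1.3] w 0.0104 t 19.95 yd 0.0008
force against lift 3.6 radial 4.9
bar x,z rel hinge 0.2421 0.111 r 0.2663 tilt 22.04 F [ 5.1  4.3 -1.3] w 0.0104 t 19.95 yd 0.0008
21.5 tx -0.1 ty 0.23
21 tx -0.2 ty 0.44
20.5 tx -0.29 ty 0.65
20 tx -0.38 ty 0.87
19.5 tx -0.47 ty 1.08
```

Call:
move_arm(moves=[{"tx":-0.1,"ty":0.2,"tz":0,"yaw":0,"claw":-1},{"tx":-0.2,"ty":0.45,"tz":0,"yaw":0,"claw":-1},{"tx":-0.3,"ty":0.65,"tz":0,"yaw":0,"claw":-1},{"tx":-0.35,"ty":0.8,"tz":0,"yaw":0,"claw":-1},{"tx":-0.35,"ty":0.8,"tz":0,"yaw":0,"claw":-1}])

```text
time_s: 20.58
position: [0.5872, -0.0798, 0.1768]
ee_rot: [-0.231, 2.071, -2.075]
contact_force: [2.9, 3.5, -3.5]
width: 0.0103
```

```bash
python3 -c "
from h import *
tang()"
```

```text
bar x,z rel hinge 0.2457 0.1027 r 0.2663 tilt 20.08 F [ 2.9  3.5 -3.5] w 0.0103 t 20.575 yd 0.0008
force against lift 4.6 radial 2.0
```

Call:
move_arm(moves=[{"tx":-0.05,"ty":0.12,"tz":0,"yaw":0,"claw":-1},{"tx":-0.1,"ty":0.2,"tz":0,"yaw":0,"claw":-1},{"tx":-0.1,"ty":0.2,"tz":0,"yaw":0,"claw":-1}])

```text
time_s: 20.95
position: [0.5879, -0.0796, 0.1751]
ee_rot: [-0.232, 2.072, -2.076]
contact_force: [0.1, 4.6, 1.4]
width: 0.0102
```

```bash
python3 -c "
from h import *
tang()"
```

```text
bar x,z rel hinge 0.2464 0.101 r 0.2663 tilt 19.69 F [0.1 4.6 1.4] w 0.0102 t 20.95 yd 0.0008
force against lift -0.9 radial 1.7
```

Call:
move_arm(moves=[{"tx":0,"ty":0.06,"tz":0,"yaw":0,"claw":-1},{"tx":0,"ty":0.06,"tz":0,"yaw":0,"claw":-1},{"tx":0,"ty":0.06,"tz":0,"yaw":0,"claw":-1}])

```text
time_s: 21.32
position: [0.5879, -0.0796, 0.1749]
ee_rot: [-0.232, 2.071, -2.076]
contact_force: [-0.1, 4.4, 3.4]
width: 0.0105
```

```bash
python3 -c "
from h import *
tang()
f=robot.grab_frame('side')
a=cv2.resize(f['color'][150:290,210:360],(750,560),interpolation=cv2.INTER_CUBIC);cv2.imwrite('pics/s4.png',a[:,:,::-1])"
```

```text
bar x,z rel hinge 0.2464 0.1008 r 0.2662 tilt 19.65 F [-0.1  4.4  3.4] w 0.0105 t 21.325 yd 0.0008
force against lift -2.7 radial 2.2
```

View pics/s4.png

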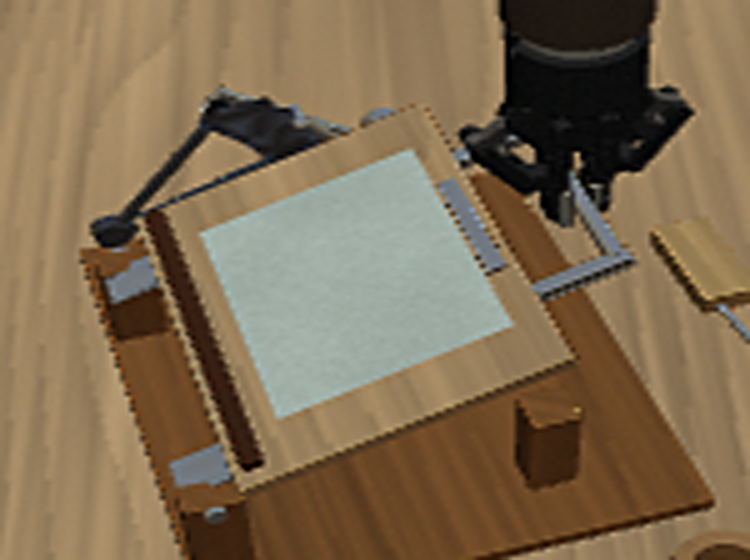

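The board stands propped. The tool moved only 0.2 mm and the force reversed, so the pawl carries the weight. Letting go.

Call:
move_arm(moves=[{"tx":0,"ty":0,"tz":0,"yaw":0,"claw":-0.7},{"tx":0,"ty":0,"tz":0,"yaw":0,"claw":-0.4},{"tx":0,"ty":0,"tz":0,"yaw":0,"claw":-0.1},{"tx":0,"ty":0,"tz":0,"yaw":0,"claw":-0.1},{"tx":0,"ty":0,"tz":0,"yaw":0,"claw":-0.1}])

```text
time_s: 22.0
position: [0.5879, -0.0797, 0.1748]
ee_rot: [-0.232, 2.071, -2.076]
contact_force: [0.2, 0.4, 0.0]
width: 0.0385
```

```bash
python3 -c "
from h import *
tang()"
```

```text
bar x,z rel hinge 0.2464 0.1007 r 0.2661 tilt 19.63 F [0.2 0.4 0. ] w 0.0385 t 22.0 yd 0.0007
force against lift 0.1 radial 0.2
```

Call:
move_arm(moves=[{"tx":0,"ty":-1,"tz":0,"yaw":0,"claw":-0.1},{"tx":0,"ty":-3,"tz":0,"yaw":0,"claw":-0.1},{"tx":0,"ty":-6,"tz":0,"yaw":0,"claw":-0.1},{"tx":0,"ty":-10,"tz":0,"yaw":0,"claw":-0.1},{"tx":0,"ty":-13,"tz":0,"yaw":0,"claw":-0.1},{"tx":0,"ty":-13,"tz":0,"yaw":0,"claw":-0.1},{"tx":0,"ty":-13,"tz":0,"yaw":0,"claw":-0.1}])

```text
time_s: 22.88
position: [0.5835, -0.0798, 0.3043]
ee_rot: [-0.232, 2.072, -2.076]
contact_force: [0.9, 0.4, -0.3]
width: 0.0384
```

```bash
python3 -c "
from h import *
f=robot.grab_frame('side');save('s5',f);w=robot.grab_frame('wrist');tang()
a=cv2.resize(f['color'][140:330,200:400],(500,475),interpolation=cv2.INTER_CUBIC);b=cv2.resize(w['color'],(300,188));b=np.vstack([b,np.zeros((475-188,300,3),np.uint8)])
cv2.imwrite('pics/s6.png',np.hstack([a,b])[:,:,::-1])"
```

```text
bar x,z rel hinge 0.242 0.2294 r 0.3334 tilt 40.88 F [-0.3 -0.  -0.1] w 0.0384 t 22.975 yd 0.0016
force against lift -0.2 radial -0.3
```

View pics/s6.png

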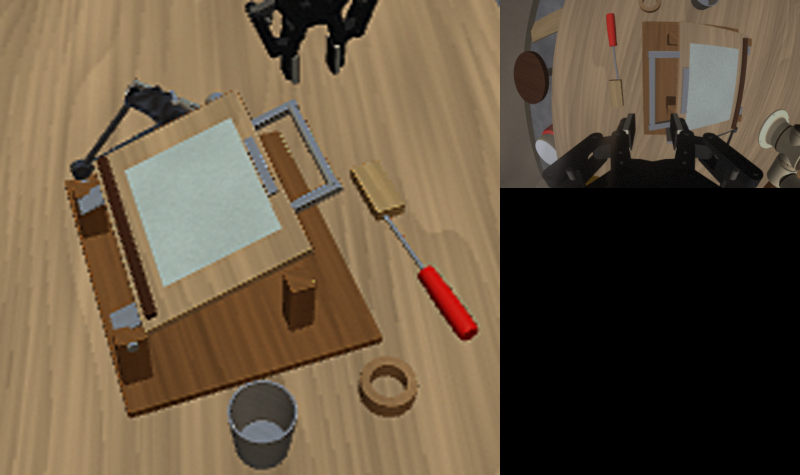

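The gripper is clear, the board stands propped, and nothing nearby looks disturbed. The bar corners are at crop (297,107) and (335,186). A tilt check from those, then hand in.

```bash
python3 -c "
from h import *
f=robot.grab_frame('side')
for u,v,y in((297,107,.067),(335,186,-.067)):
    c,d=ray(f,200+u/2.5,140+v/2.5);P=c+d*((y-(c-H)@EY)/(d@EY));e=P-H;print(e@EX,e[2],np.hypot(e@EX,e[2]),np.degrees(np.arctan2(e[2],e@EX))-2.59)
import pickle
F=pickle.load(open('F0.pkl','rb'))
d=np.abs(F['side']['color'].astype(int)-f['color']).max(2)[285:400];print('changed px near cup/roll/pliers',(d>60).sum())
robot.hand_in()"
```

```text
0.2566599476174007 0.09495150985501784 0.2736605889321925 17.71198570051824
0.25122072245538674 0.09808200953708852 0.26968858334352974 18.736750065778676
changed px near cup/roll/pliers 0
the job is handed in; nothing more can be done
```

I ran the whole sequence and handed the job in. The board is propped in its second notch from the bottom, and the gripper is open and clear of it.

- **Lift:** I lifted the board in small steps until it touched the stop. The lifting force rose from about 3 N to between 7.6 and 8.7 N at about 54.7°. Side and top views put the pawl's counterweight about 4 cm further towards the bar, so it was thrown out.
- **Lowering:** I lowered the board flat without letting go. The weight came off the tool, then about 4 N pushed back. The counterweight was back on the hinge side, so the pawl was set again.
- **Propping:** I raised the board to about 22° and eased it down until the pawl took the weight. The force went from 4.6 N against the lift to 2.7 N of downward push before I opened the gripper.

**Last checks**
- **Tilt:** The camera gives 17.7° and 18.7° from the two bar ends; the arm's own reading in the grip was 19.6°. They differ by one to two degrees, but all lie within 13.3 to 20.7°.
- **Force:** It was about zero after release.
- **Things around the board:** The strip of the side view in front of the base, with the cup, tape roll and pliers, shows no changed pixels. The other items were only checked by eye or not in view.

**One disagreement:** at flat, the arm's reading was about 1.3° below zero, because the bar sat roughly 6 mm higher in the fingers than I had assumed. I re-zeroed on the flat board before going to the notch.

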